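# Sort the tray, then free its index pin

### The arm

A 6-joint arm with a two-finger parallel gripper is mounted at the origin on a cart in front of the work surface, level with it; the furniture and walls round the work are solid. World frame = base frame: x ahead of the robot, y to its left, z up, the work surface at z = 0. Lengths are in m, angles in rad, forces in N, time in s.
With the tool pointing down it reaches from about 0.3 to 0.775 m from the base axis. Payload 14.6 kg.
Tool frame: the origin (TCP) lies at the centre of the arm's flange, where the gripper is bolted on; the fingertips stand 199 mm ahead of it and the grasp point (between the pads) lies ctrl.tcp_to_grasp ahead of it (ctrl.tcp_to_grasp is the distance from the TCP to the grasp point, in m); z points along the fingers, y is the line along which they close (so a half turn about z gives the same grasp; the last joint's range is limited). The gripper opens to 94 mm and grips with 3 to 60 N. Pads are 16 mm wide; open, the fingers measure 119 mm over their backs; the gripper's body (75 mm by 177 mm) begins 78 mm behind the grasp point.
Start: joints at [-1.403, 0.3, 1.521, -0, 1.321, -0.067], TCP at [0.128, -0.535, 0.405] pointing down, gripper open.
Joint ranges: [-3.03, 3.03], [-0.79, 2.21], [0.23, 2.52], [-1.04, 4.18], [0, 3.07], [-2.55, 2.55]. Speed limits (rad/s): [2.22, 2.22, 2.57, 3.14, 3.14, 3.14].

### API

Orientations are given as [roll, pitch, yaw] about the fixed x, y, z axes, in that order (R = Rz(yaw) Ry(pitch) Rx(roll)).
In Python, from station import ctrl gives the robot as it stands. The module is installed in compiled form; this text tells all that it offers.
- The arm moves only by the shell command python3 -m jog 'ROWS' [OPENING] [FORCE]. ROWS is JSON, a list of rows, each a list of 6 numbers: the shift along the tool's x, y, z in cm, then the turn, a rotation vector about the tool's x, y, z in rad. In form: [[tx, ty, tz, ax, ay, az], ...]. A call has 1 to 8 rows; each row is the pose to reach, as a shift and turn from the pose commanded when the call began, along the tool's axes at that moment; what a row does not reach only later rows make up. A row lasts 1/10 s, in which the tool goes at most 50 mm and 8.59 degrees, less where a joint would pass 70% of its speed; a pose out of reach is approached as far as the arm can. A call with a gripper value outside its range is refused whole. OPENING is the opening in per cent of the stroke, from 0 (shut) to 100 (fully open), set as the call begins (- or left out, the last holds). The fingers move at their own pace and stop on an object; FORCE is the grip in N (left out, the last holds). Time passes only in rows, so rows that repeat a pose let the fingers close. It gives the time, the measured TCP pose, the force, the opening and the grip force at its end, in the units of the state.
- ctrl.get_obs(): the state, without advancing time (a new reading comes with each control period).
- ctrl.camera(name): name is "side" or "top"; returns a dict with "img" (420x560x3 uint8, blue, green, red), "intrinsics" (3x3 intrinsics, pixels), "k1" (the pictures are not rectified: a ray, as slopes to the right and down, at radius r is drawn at 1 + k1 r^2 times it, then the intrinsics apply), "R" (3x3) and "t" (3): a world point X has camera coordinates R X + t. Camera axes: x right, y down, z forward; pixel columns grow to the right and rows downward; lengths in m; the calibration is good to about 2 mm. A picture is of the moment at which its call begins. There is no depth.
- ctrl.hand_in(): hands the job in; it is judged then, once.
The state is a dict: "time_s": time; "qpos": joint angles; "joint_vel": joint speeds; "tau": joint torques, N m; "ee_pos": TCP position; "eef_rot": TCP orientation; "force": force on the tool from outside, world axes, zero at the start; "moment": the same for the moment, N m; "grip_width": finger opening in m; "grip_force": force on a finger pad.
Only numpy, scipy, OpenCV 4.12 (cv2) and the standard library are available. Lean on these libraries where they do the work, as an engineer would, in place of code of your own. Each camera call takes 0.05 s, during which the arm holds its last target. There are 200 camera calls.

### The job

Sort the three loose pieces lying on the bench to the right of the revolving tray into its two compartments, each on the tray floor beside the piece of its own kind that is already there (the two hardwood blocks with the hardwood block, the carton with the carton). Then take the sprung index pin beside the tray by its knob, pull it straight up as far as it goes so that the pin is clear of its hole, and finish while still holding it fully up, so that I can turn the tray. Leave the jam jar and the tape roll where they are.

Things in the scene. Friction and masses are not known exactly. Their poses are not given: they have to be found in the camera images.
- tray_centre (a point): Centre of the revolving (now locked) round plywood tray, on its floor, 34 mm above the bench. Disc 446 mm across; wooden rim of inner radius 190 mm, 5 mm thick, 26 mm high; a dividing wall as high, 6 mm thick, runs across along this point's x axis. Compartments at +y and -y, z up. The -x part of both is empty.
- block_in_tray_centre (a point): Centre of the sawn brown hardwood block 85 x 60 x 48 mm (x, y, z) already in one compartment (either one), about 80 mm from the tray centre along the tray's +x and 83 mm to the side; it marks the compartment for hardwood blocks.
- carton_in_tray_centre (a point): Centre of the small printed carton 90 x 60 x 38 mm (x, y, z) already in the other compartment, about 80 mm from the tray centre along the tray's +x and 83 mm to the side; it marks the compartment for cartons.
- long_block_centre (a point): Centre, half-way up, of the loose sawn hardwood block 75 x 46 x 40 mm (x, y, z), 0.09 kg, on the bench.
- short_block_centre (a point): Centre, half-way up, of the loose sawn hardwood block 60 x 50 x 50 mm (x, y, z), 0.09 kg, on the bench.
- carton_centre (a point): Centre, half-way up, of the loose upright printed carton 45 x 60 x 60 mm (x, y, z), 0.11 kg, on the bench.
- knob (a point): Middle of the index pin's round black knob: 28 mm across, slightly waisted, 14 mm below to 14 mm above this point; its top is 120 mm above the bench when seated. Under it are a steel barrel 20 mm across (top 88 mm up) and a bracket arm 34 x 42 mm (top 74 mm up). Beside the tray's rim on its -y side. Moves straight up with the pin.
- index_pin (a joint): Travel of the index pin, in m: 0 seated in its hole, 0.020 fully up against its stop. A spring pulls it down with 6 N when seated, rising to 12 N fully up; let go, it drops back into its hole.
- seat_hole (a point): Mouth of the hole in the tray's flange that the pin (10 mm thick) sits in, 34 mm above the bench, 210 mm from the tray centre along its -y. The seated pin reaches 8 mm below the mouth; fully up, its tip is 12 mm above it.
- jam_jar_centre (a point): Centre of the clear glass jam jar, 69 mm across, 80 mm tall; to be left alone.
- tape_roll_centre (a point): Centre of the roll of tape lying flat, 105 mm across, 25 mm tall; to be left alone.
Mind the look-alikes: they are no part of the job. What is shaped like the part that bears carton_in_tray_centre but blue is not meant.

How it is judged:
On the way, in this order (a step that is already met when the one before it is completed fails the run):
1. the three loose pieces rest in the compartments of their own kind, released, with the pin still seated (((y of each of block_in_tray_centre, long_block_centre, short_block_centre in the frame of tray_centre above 0.015 m and horizontal distance between each of block_in_tray_centre, long_block_centre, short_block_centre, carton_in_tray_centre, carton_centre and tray_centre below 0.178 m and z of block_in_tray_centre in the frame of tray_centre between 0.008 and 0.045 m and z of long_block_centre in the frame of tray_centre between 0.008 and 0.045 m and z of short_block_centre in the frame of tray_centre between 0.008 and 0.045 m and y of each of carton_in_tray_centre, carton_centre in the frame of tray_centre below -0.015 m and z of carton_in_tray_centre in the frame of tray_centre between 0.008 and 0.045 m and z of carton_centre in the frame of tray_centre between 0.008 and 0.045 m) or (y of each of block_in_tray_centre, long_block_centre, short_block_centre in the frame of tray_centre below -0.015 m and horizontal distance between each of block_in_tray_centre, long_block_centre, short_block_centre, carton_in_tray_centre, carton_centre and tray_centre below 0.178 m and z of block_in_tray_centre in the frame of tray_centre between 0.008 and 0.045 m and z of long_block_centre in the frame of tray_centre between 0.008 and 0.045 m and z of short_block_centre in the frame of tray_centre between 0.008 and 0.045 m and y of each of carton_in_tray_centre, carton_centre in the frame of tray_centre above 0.015 m and z of carton_in_tray_centre in the frame of tray_centre between 0.008 and 0.045 m and z of carton_centre in the frame of tray_centre between 0.008 and 0.045 m)) and linear speed of each of long_block, short_block, carton below 0.03 m/s and contact force between the fingers and long_block below 0.3 N and contact force between the fingers and short_block below 0.3 N and contact force between the fingers and carton below 0.3 N and value of joint index_pin below 0.004 m), for 0.2 s.
2. the index pin is pulled fully up, held by the fingers (value of joint index_pin above 0.017 m and contact force between the fingers and index_pin above 1.5 N), for 0.2 s.
At the end, for the whole second after the job is handed in: Each piece at rest on the tray floor beside its own kind, untouched (centre over 15 mm from the dividing line, within 178 mm of the tray centre, 8 to 45 mm above the floor); index pin up by over 17 of its 20 mm, still, held by the fingers, nothing else propping it (all of step 2 and ((y of each of block_in_tray_centre, long_block_centre, short_block_centre in the frame of tray_centre above 0.015 m and horizontal distance between each of block_in_tray_centre, long_block_centre, short_block_centre, carton_in_tray_centre, carton_centre and tray_centre below 0.178 m and z of block_in_tray_centre in the frame of tray_centre between 0.008 and 0.045 m and z of long_block_centre in the frame of tray_centre between 0.008 and 0.045 m and z of short_block_centre in the frame of tray_centre between 0.008 and 0.045 m and y of each of carton_in_tray_centre, carton_centre in the frame of tray_centre below -0.015 m and z of carton_in_tray_centre in the frame of tray_centre between 0.008 and 0.045 m and z of carton_centre in the frame of tray_centre between 0.008 and 0.045 m) or (y of each of block_in_tray_centre, long_block_centre, short_block_centre in the frame of tray_centre below -0.015 m and horizontal distance between each of block_in_tray_centre, long_block_centre, short_block_centre, carton_in_tray_centre, carton_centre and tray_centre below 0.178 m and z of block_in_tray_centre in the frame of tray_centre between 0.008 and 0.045 m and z of long_block_centre in the frame of tray_centre between 0.008 and 0.045 m and z of short_block_centre in the frame of tray_centre between 0.008 and 0.045 m and y of each of carton_in_tray_centre, carton_centre in the frame of tray_centre above 0.015 m and z of carton_in_tray_centre in the frame of tray_centre between 0.008 and 0.045 m and z of carton_centre in the frame of tray_centre between 0.008 and 0.045 m)) and linear speed of each of long_block, short_block, carton below 0.03 m/s and contact force between the fingers and long_block below 0.3 N and contact force between the fingers and short_block below 0.3 N and contact force between the fingers and carton below 0.3 N and velocity of joint index_pin between -0.01 and 0.01 m/s and contact force between each of long_block, short_block, carton, block_in_tray, carton_in_tray and index_pin below 0.5 N); the arm keeps its last pose, push and grip.
It fails at once if the index pin is pulled out of its hole before the three pieces are sorted (value of joint index_pin above 0.008 m and not ((y of each of block_in_tray_centre, long_block_centre, short_block_centre in the frame of tray_centre above 0.015 m and horizontal distance between each of block_in_tray_centre, long_block_centre, short_block_centre, carton_in_tray_centre, carton_centre and tray_centre below 0.178 m and z of block_in_tray_centre in the frame of tray_centre between 0.008 and 0.045 m and z of long_block_centre in the frame of tray_centre between 0.008 and 0.045 m and z of short_block_centre in the frame of tray_centre between 0.008 and 0.045 m and y of each of carton_in_tray_centre, carton_centre in the frame of tray_centre below -0.015 m and z of carton_in_tray_centre in the frame of tray_centre between 0.008 and 0.045 m and z of carton_centre in the frame of tray_centre between 0.008 and 0.045 m) or (y of each of block_in_tray_centre, long_block_centre, short_block_centre in the frame of tray_centre below -0.015 m and horizontal distance between each of block_in_tray_centre, long_block_centre, short_block_centre, carton_in_tray_centre, carton_centre and tray_centre below 0.178 m and z of block_in_tray_centre in the frame of tray_centre between 0.008 and 0.045 m and z of long_block_centre in the frame of tray_centre between 0.008 and 0.045 m and z of short_block_centre in the frame of tray_centre between 0.008 and 0.045 m and y of each of carton_in_tray_centre, carton_centre in the frame of tray_centre above 0.015 m and z of carton_in_tray_centre in the frame of tray_centre between 0.008 and 0.045 m and z of carton_centre in the frame of tray_centre between 0.008 and 0.045 m))).
It fails at once if the jam jar is moved by more than 30 mm (distance of jam_jar_centre from where it was at the start of the episode above 0.03 m).
It fails at once if the tape roll is moved by more than 30 mm (distance of tape_roll_centre from where it was at the start of the episode above 0.03 m).
It also fails if it takes over 72 s, if anything falls off the work surface, if the arm or the gripper's body presses on something with over 40 N, if the wrist force passes 120 N, or if a joint passes its speed limit or range.

## Working session

There is one attempt and no reset: what is moved stays moved. The work goes in short steps, Python scripts to look and compute and a shell command to move; the robot and the scene stay as the last step left them, time stands still between calls to the robot, and variables do not carry over. Pictures are saved under pics/ and viewed, at most 10 in all, crops included, and the job is handed in when it is done.

```bash
mkdir -p pics
cat > h.py <<'E'
import numpy as np, cv2
from station import ctrl
def snap(n,f):
    c=ctrl.camera(n); cv2.imwrite('pics/'+f,c['img']); return c
def ray(c,u,v):
    K=np.array(c['intrinsics']);p=np.linalg.inv(K)@[u,v,1];d=p[:2].copy()
    for _ in range(30): d=p[:2]/(1+c['k1']*(d@d))
    R=np.array(c['R']);t=np.array(c['t']);return -R.T@t, R.T@np.array([d[0],d[1],1])
def at(c,u,v,z):
    o,d=ray(c,u,v);return o+d*(z-o[2])/d[2]
def proj(c,X):
    p=np.array(c['R'])@np.array(X)+np.array(c['t']);d=p[:2]/p[2];d=d*(1+c['k1']*(d@d));return (np.array(c['intrinsics'])@[d[0],d[1],1])[:2]
E
python3 - <<'E'
from h import *
import pickle
for n in('top','side'):
    c=snap(n,n+'0.png');pickle.dump(c,open(n+'.pkl','wb'));o,d=ray(c,280,210);print(n,o,d,c['k1'],c['intrinsics'][0][0])
print(ctrl.get_obs(),ctrl.tcp_to_grasp)
E
```

```text
top [0.41586994 0.01991906 1.23121624] [ 0.17200403 -0.00791982 -0.98512037] 0.0023628000551263843 408.6537315765737
side [0.54258265 1.49841383 0.78363087] [ 0.05527849 -0.90110924 -0.43020968] 0.04353429424643466 484.4801210682662
{'time_s': 0.1, 'qpos': array([-1.40260482e+00,  3.00405170e-01,  1.52148435e+00, -6.72787870e-06,
        1.32071469e+00, -6.66227989e-02]), 'joint_vel': array([-7.64711015e-04, -2.74117014e-03, -1.27863886e-03,  5.66807812e-05,
        9.41736360e-04,  3.64803834e-04]), 'tau': array([ 9.50006215e-04, -5.32644010e+01, -3.53284049e+01,  7.08943745e-02,
        2.34851689e-02, -4.87987643e-05]), 'ee_pos': array([ 0.12794472, -0.53488629,  0.40416332]), 'eef_rot': array([-3.14058291e+00, -6.08400306e-05,  2.34815942e-01]), 'force': array([-0.77666695,  0.75600333, -0.04731328]), 'moment': array([ 0.02499948,  0.0003255 , -0.00639965]), 'grip_force': 0.0, 'grip_width': 0.09427984573583974} 0.1804
```

View pics/top0.png

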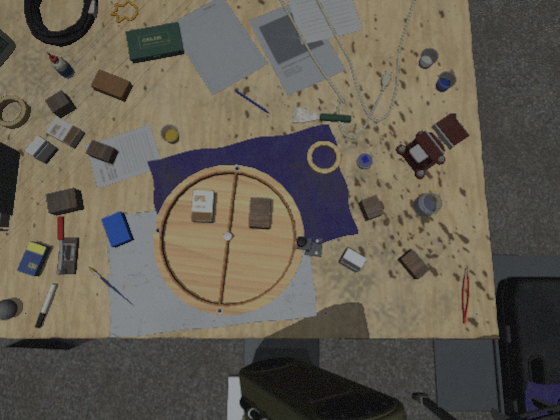

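View pics/side0.png

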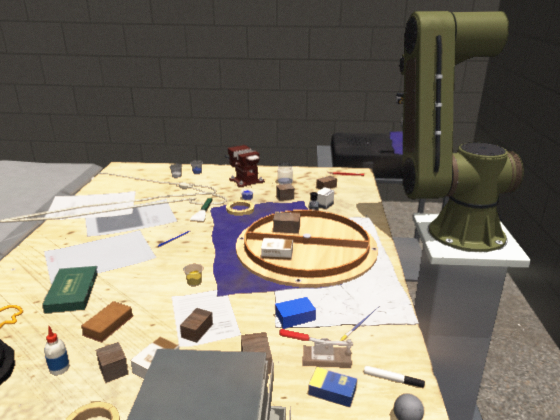

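The top view shows the tray at (228,237), with its block at (260,212) and its carton at (203,206). The knob is at (302,242). The loose pieces are near (372,208), (352,259) and (413,263), the jar is at (428,205), and the tape roll is at (323,157). I'll zoom in on this area.

Run:
```python
from h import *
a=cv2.imread('pics/top0.png')[180:300,285:445]; cv2.imwrite('pics/c1.png',cv2.resize(a,None,fx=5,fy=5,interpolation=cv2.INTER_CUBIC))
a=cv2.imread('pics/top0.png')[155:320,148:368]; cv2.imwrite('pics/c2.png',cv2.resize(a,None,fx=3.6,fy=3.6,interpolation=cv2.INTER_CUBIC))
```

```text
(no output)
```

View pics/c1.png

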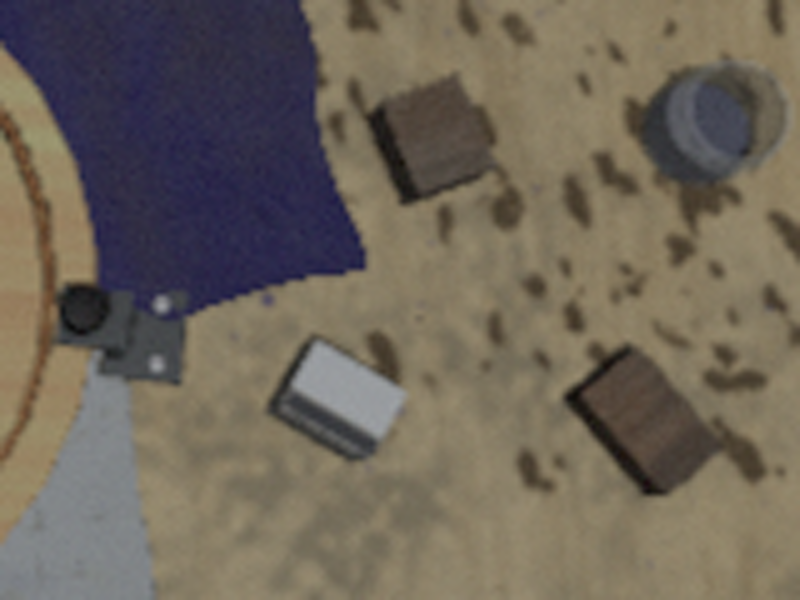

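View pics/c2.png

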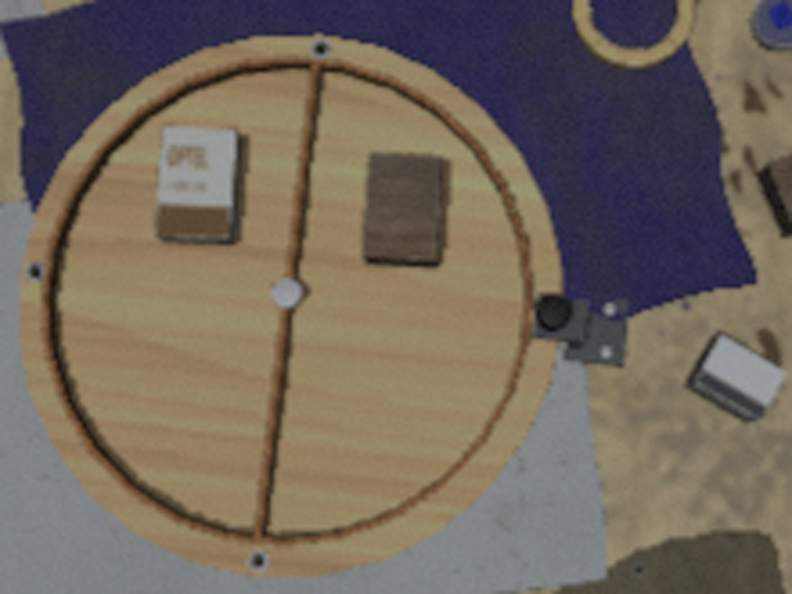

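The blocks belong in the right (-y) compartment and the carton in the left. Next I'll fit box poses from the top-face corners and check them with an overlay.

```bash
cat > fit.py <<'E'
from h import *
import pickle
from scipy.optimize import least_squares
c=pickle.load(open('top.pkl','rb'))
f1=lambda p:(285+(p[0]+.5)/5-.5,180+(p[1]+.5)/5-.5)
f2=lambda p:(148+(p[0]+.5)/3.6-.5,155+(p[1]+.5)/3.6-.5)
def box(x,y,a,L,W,z):
    R=np.array([[np.cos(a),-np.sin(a)],[np.sin(a),np.cos(a)]])
    return [np.r_[R@[sx*L/2,sy*W/2]+[x,y],z] for sx,sy in((1,1),(1,-1),(-1,-1),(-1,1))]
def fit(name,pts,L,W,z0,h,f):
    P=np.array([f(p) for p in pts]);m=at(c,*P.mean(0),z0+h)
    best=None
    for a0 in np.arange(-1.6,1.6,.3):
      for k in range(4):
        r=least_squares(lambda q:(np.array([proj(c,X) for X in np.roll(box(*q,L,W,z0+h),k,0)])-P).ravel(),[m[0],m[1],a0])
        if best is None or r.cost<best.cost-1e-6: best=r
    q=best.x;print(name,q[:2].round(4),'yaw(long)',round((q[2]+np.pi/2)%np.pi-np.pi/2,3),'cost',round(best.cost,2));return q
if __name__=='__main__':
    B=[('short',[(380,105),(457,75),(495,160),(418,197)],.06,.05,0,.05,f1),('long',[(583,393),(632,347),(718,440),(660,493)],.075,.046,0,.04,f1),('carton',[(315,338),(405,392),(372,450),(285,402)],.06,.045,0,.06,f1),
    ('blkT',[(370,153),(445,157),(440,265),(364,262)],.085,.06,.034,.048,f2),('carT',[(165,127),(236,127),(233,240),(158,238)],.09,.06,.034,.038,f2)]
    im=c['img'].copy();S=5;big=cv2.resize(im[150:310,200:440],None,fx=3.3,fy=3.3,interpolation=cv2.INTER_CUBIC)
    for b in B:
        q=fit(*b)
        for z,col in((b[4]+b[5],(0,255,0)),(b[4],(0,0,255))):
            P=np.array([(proj(c,X)-[200,150]+.5)*3.3 for X in box(*q,b[2],b[3],z)]);cv2.polylines(big,[P.astype(int)],True,col,1)
    cv2.imwrite('pics/ov.png',big)
    print('knob',at(c,*f1((86,308)),.12))
    # tray: rosette points on flange z=.034
    for p in((320,48),(258,560),(36,270)):print('ros',at(c,*f2(p),.034))
    n=at(c,*f2((317,66)),.06);s=at(c,*f2((262,535)),.06);print('div',n,s,(n+s)/2,np.arctan2(*(n-s)[1::-1]))
    print('jar',at(c,*f1((690,145)),0),at(c,*f1((740,110)),.08))
E
python3 fit.py
```

```text
short [ 0.6336 -0.2605] yaw(long) 0.385 cost 1.06
long [ 0.4687 -0.3783] yaw(long) 0.685 cost 2.38
carton [ 0.4802 -0.199 ] yaw(long) 1.053 cost 2.61
blkT [0.6086 0.0675] yaw(long) -0.041 cost 0.3
carT [0.6312 0.2336] yaw(long) -0.01 cost 0.36
knob [ 0.52383476 -0.04849189  0.12      ]
ros [0.75376686 0.14217727 0.034     ]
ros [0.33535387 0.18239259 0.034     ]
ros [0.56522176 0.37020922 0.034     ]
div [0.73112401 0.14166763 0.06      ] [0.35590752 0.17630575 0.06      ] [0.54351576 0.15898669 0.06      ] -0.09205412622934085
jar [ 0.63646461 -0.42714832  0.        ] [ 0.64266652 -0.42817255  0.08      ]
```

View pics/ov.png

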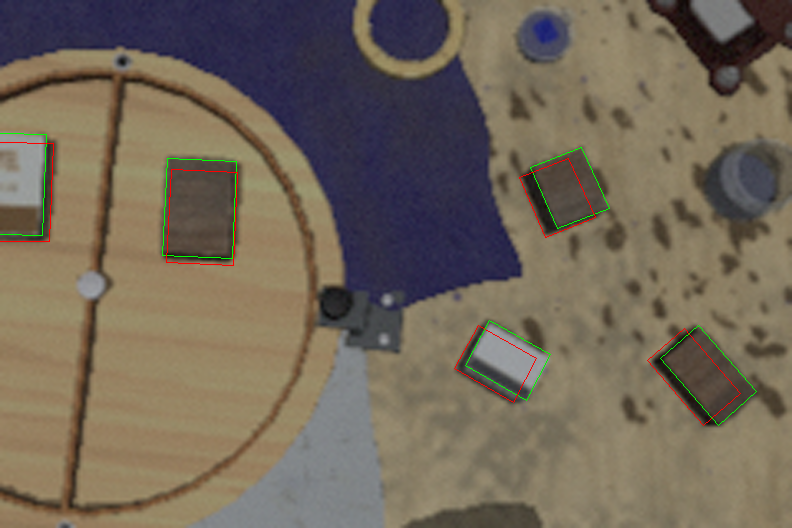

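```bash
cat > plan.py <<'E'
import sys
from h import *
from scipy.spatial.transform import Rotation as Ro
C=np.array([.544,.160]);Y=-.093
def tray(x,y):return C+np.array([[np.cos(Y),-np.sin(Y)],[np.sin(Y),np.cos(Y)]])@[x,y]
T={'long':(.4687,-.3783,.685),'short':(.6336,-.2605,.385),'carton':(.4802,-.199,1.053),
'longT':(*tray(-.038,-.088),Y),'shortT':(*tray(-.125,-.07),Y),'cartonT':(*tray(-.08,.09),Y+np.pi/2),'knob':(.524,-.0485,Y)}
def rows(p,R,name,z,dyaw=0):
    x,y,w=T[name];R2=Ro.from_euler('xyz',[np.pi,0,w+dyaw]);q=R.inv()*R2
    print(name,z,(R.inv().apply(np.array([x,y,z+ctrl.tcp_to_grasp])-p)*100).round(2),q.as_rotvec().round(3));return np.array([x,y,z+ctrl.tcp_to_grasp]),R2
o=ctrl.get_obs();p=o['ee_pos'];R=Ro.from_euler('xyz',o['eef_rot'])
print(o['time_s'],p.round(4),o['eef_rot'].round(3),o['force'].round(1),o['grip_width'],o['grip_force'])
for a in sys.argv[1:]:
    n,z=a.split(':');p,R=rows(p,R,n,float(z))
E
python3 plan.py long:.13 long:.025 long:.15 longT:.15 longT:.058
```

```text
0.1 [ 0.1279 -0.5349  0.4042] [-3.141 -0.     0.235] [-0.8  0.8 -0. ] 0.09427984573583974 0.0
long 0.13 [36.78 -7.29  9.39] [-0.001 -0.    -0.45 ]
long 0.025 [ 0.  -0.  10.5] [0. 0. 0.]
long 0.15 [  0.    0.  -12.5] [0. 0. 0.]
longT 0.15 [ 31.01 -33.32  -0.  ] [ 0.    -0.     0.778]
longT 0.058 [ 0.  -0.   9.2] [0. 0. 0.]
```

```bash
r='[36.8,-7.3,9.3,0,0,-0.45]'
python3 -m jog '[[5,-1,1,0,0,-0.06],[10,-2,3,0,0,-0.12],[15,-3,4,0,0,-0.2],[20,-4,5,0,0,-0.26],[25,-5,6,0,0,-0.32],[30,-6,8,0,0,-0.38],[34,-6.8,9,0,0,-0.45],[36.8,-7.3,9.3,0,0,-0.45]]' 100 25 
python3 plan.py long:.13 long:.025
```

```text
time_s: 0.9
ee_pos: [0.4709, -0.3765, 0.3099]
eef_rot: [-3.139, 0.0, 0.688]
force: [0.1, -1.0, -0.7]
grip_width: 0.0941
grip_force: 0.0
0.9 [ 0.4709 -0.3765  0.3099] [-3.139  0.     0.688] [ 0.1 -1.  -0.7] 0.09411529761102728 0.0
long 0.13 [-0.28 -0.   -0.05] [-0.002  0.     0.003]
long 0.025 [ 0.  -0.  10.5] [0. 0. 0.]
```

```bash
python3 -m jog '[[0,0,4,0,0,0],[0,0,8,0,0,0],[0,0,10.4,0,0,0],[0,0,10.4,0,0,0],[0,0,10.4,0,0,0]]'
python3 plan.py long:.025
python3 -m jog '[[0,0,0,0,0,0],[0,0,0,0,0,0],[0,0,0,0,0,0],[0,0,0,0,0,0],[0,0,0,0,0,0],[0,0,0,0,0,0],[0,0,0,0,0,0],[0,0,0,0,0,0]]' 0 25
python3 -m jog '[[0,0,-2,0,0,0],[0,0,-5,0,0,0],[0,0,-9,0,0,0],[0,0,-13,0,0,0],[0,0,-17.5,0,0,0],[0,0,-17.5,0,0,0],[0,0,-17.5,0,0,0]]'
python3 plan.py longT:.20 longT:.059
```

```text
time_s: 1.4
ee_pos: [0.469, -0.3785, 0.2082]
eef_rot: [-3.142, 0.0, 0.685]
force: [0.7, -0.5, 0.5]
grip_width: 0.0939
grip_force: 0.0
1.4 [ 0.469  -0.3785  0.2082] [-3.142  0.     0.685] [ 0.7 -0.5  0.5] 0.09388026725074168 0.0
long 0.025 [-0.01 -0.03  0.28] [-0.  0. -0.]
time_s: 2.2
ee_pos: [0.4689, -0.3783, 0.2077]
eef_rot: [-3.142, -0.0, 0.685]
force: [0.6, 0.1, 0.7]
grip_width: 0.0461
grip_force: 25.0
time_s: 2.9
ee_pos: [0.4688, -0.3782, 0.383]
eef_rot: [3.14, -0.0, 0.685]
force: [0.3, -0.2, -1.9]
grip_width: 0.0456
grip_force: 25.0
2.9 [ 0.4688 -0.3782  0.383 ] [ 3.14  -0.     0.685] [ 0.3 -0.2 -1.9] 0.04564245185790791 24.963511526584625
longT 0.2 [ 30.99 -33.32   0.23] [ 0.001 -0.001  0.778]
longT 0.059 [ 0.  -0.  14.1] [0. 0. 0.]
```

```bash
python3 -m jog '[[3,-3.2,0,0,0,0.08],[6,-6.4,0,0,0,0.16],[9,-9.6,0,0,0,0.24],[12,-12.8,0,0,0,0.32],[15,-16,0,0,0,0.4],[18,-19.2,0,0,0,0.48],[21,-22.4,0,0,0,0.56],[24,-25.7,0.1,0,0,0.64]]'
python3 -m jog '[[2.5,-0.35,0,0,0,0.07],[4.5,-0.5,0,0,0,0.138],[4.5,-0.5,0,0,0,0.138],[4.5,-0.5,0,0,0,0.138]]'
python3 plan.py longT:.20 longT:.0625
```

```text
time_s: 3.7
ee_pos: [0.4919, -0.0257, 0.38]
eef_rot: [-3.141, 0.003, 0.041]
force: [0.8, 0.0, -1.4]
grip_width: 0.0457
grip_force: 25.0
time_s: 4.1
ee_pos: [0.5367, -0.0204, 0.3799]
eef_rot: [-3.142, 0.003, -0.092]
force: [-0.4, 0.3, -0.5]
grip_width: 0.0457
grip_force: 25.0
4.1 [ 0.5367 -0.0204  0.3799] [-3.142e+00  3.000e-03 -9.200e-02] [-0.4  0.3 -0.5] 0.0456528176999825 24.963586628437042
longT 0.2 [-4.74 -9.24 -0.04] [-0.     0.003  0.001]
longT 0.0625 [ 0.   -0.   13.75] [0. 0. 0.]
```

```bash
python3 -m jog '[[-2,-4,0,0,0.003,0],[-4,-8,0,0,0.003,0],[-4.7,-9.2,0,0,0.003,0],[-4.7,-9.2,0,0,0.003,0],[-4.7,-9.2,4,0,0.003,0],[-4.7,-9.2,8,0,0.003,0],[-4.7,-9.2,11,0,0.003,0],[-4.7,-9.2,12,0,0.003,0]]'
python3 plan.py longT:.0625
```

```text
time_s: 4.9
ee_pos: [0.4982, 0.0742, 0.2587]
eef_rot: [3.141, 0.002, -0.094]
force: [0.3, -0.5, -0.3]
grip_width: 0.0462
grip_force: 25.0
4.9 [0.4982 0.0742 0.2587] [ 3.141e+00  2.000e-03 -9.400e-02] [ 0.3 -0.5 -0.3] 0.04616356068703752 24.963510632514954
longT 0.0625 [-0.04 -0.17  1.58] [ 0.001  0.002 -0.001]
```

```bash
python3 -m jog '[[0,-0.1,0.8,0,0,0],[0,-0.1,1.4,0,0,0],[0,-0.1,1.6,0,0,0],[0,-0.1,1.6,0,0,0]]'
python3 -m jog '[[0,0,0,0,0,0],[0,0,0,0,0,0],[0,0,0,0,0,0]]' 68
python3 -m jog '[[0,0,-1,0,0,0],[0,0,-4,0,0,0],[0,0,-8,0,0,0],[0,0,-12,0,0,0],[0,0,-12,0,0,0]]'
python3 plan.py short:.13 short:.027
```

```text
time_s: 5.3
ee_pos: [0.499, 0.0765, 0.2463]
eef_rot: [-3.141, -0.004, -0.093]
force: [0.2, 0.7, -0.8]
grip_width: 0.0457
grip_force: 25.0
time_s: 5.6
ee_pos: [0.4989, 0.0766, 0.2461]
eef_rot: [-3.141, -0.004, -0.093]
force: [-0.9, -0.4, 0.3]
grip_width: 0.0634
grip_force: 0.0
time_s: 6.1
ee_pos: [0.4988, 0.0767, 0.3715]
eef_rot: [-3.14, -0.012, -0.093]
force: [-0.2, -0.2, -0.3]
grip_width: 0.0644
grip_force: 0.0
6.1 [0.4988 0.0767 0.3715] [-3.14  -0.012 -0.093] [-0.2 -0.2 -0.3] 0.06443971575458736 0.0
short 0.13 [16.48 32.33  6.26] [ 0.001 -0.012 -0.478]
short 0.027 [ 0.  -0.  10.3] [0. 0. 0.]
```

```bash
python3 -m jog '[[2.3,4.4,0,0,-0.012,-0.06],[4.6,8.8,0,0,-0.012,-0.12],[6.9,13.2,0,0,-0.012,-0.2],[9.2,17.6,0,0,-0.012,-0.27],[11.5,22,0,0,-0.012,-0.34],[13.8,26.4,2,0,-0.012,-0.4],[16,31,4,0,-0.012,-0.478],[16.5,32.3,6,0,-0.012,-0.478]]' 100
python3 -m jog '[[0,0,0,0,0,0],[0,0,0,0,0,0]]'
python3 plan.py short:.027
```

```text
time_s: 6.9
ee_pos: [0.6331, -0.2638, 0.3053]
eef_rot: [-3.141, 0.009, 0.385]
force: [-0.7, 1.4, -0.4]
grip_width: 0.0941
grip_force: 0.0
time_s: 7.1
ee_pos: [0.6328, -0.2603, 0.3058]
eef_rot: [-3.139, 0.01, 0.384]
force: [-0.0, -0.2, -0.3]
grip_width: 0.0941
grip_force: 0.0
7.1 [ 0.6328 -0.2603  0.3058] [-3.139  0.01   0.384] [-0.  -0.2 -0.3] 0.09410919842102465 0.0
short 0.027 [0.16 0.08 9.83] [-0.002  0.01  -0.001]
```

```bash
python3 -m jog '[[0.1,0,4,0,0.01,0],[0.1,0.1,8,0,0.01,0],[0.1,0.1,9.9,0,0.01,0],[0.1,0.1,9.9,0,0.01,0],[0.1,0.1,9.9,0,0.01,0]]'
python3 -m jog '[[0,0,0,0,0,0],[0,0,0,0,0,0],[0,0,0,0,0,0],[0,0,0,0,0,0],[0,0,0,0,0,0],[0,0,0,0,0,0],[0,0,0,0,0,0]]' 0 25
python3 -m jog '[[0,0,-2,0,0,0],[0,0,-5,0,0,0],[0,0,-9,0,0,0],[0,0,-13,0,0,0],[0,0,-17.5,0,0,0],[0,0,-17.5,0,0,0]]'
python3 plan.py shortT:.20 shortT:.063
```

```text
time_s: 7.6
ee_pos: [0.6338, -0.2604, 0.2093]
eef_rot: [3.141, -0.003, 0.386]
force: [0.3, 0.4, 0.5]
grip_width: 0.0936
grip_force: 0.0
time_s: 8.3
ee_pos: [0.6333, -0.2612, 0.2071]
eef_rot: [-3.14, -0.001, 0.385]
force: [-0.8, -0.3, 0.6]
grip_width: 0.0498
grip_force: 24.9
time_s: 8.9
ee_pos: [0.6332, -0.2615, 0.3894]
eef_rot: [3.135, -0.008, 0.385]
force: [0.4, 0.5, -0.0]
grip_width: 0.0499
grip_force: 24.8
8.9 [ 0.6332 -0.2615  0.3894] [ 3.135 -0.008  0.385] [ 0.4  0.5 -0. ] 0.04992655984887709 24.84653502702713
shortT 0.2 [ -6.78 -41.95   0.58] [ 0.004 -0.009  0.478]
shortT 0.063 [ 0.  -0.  13.7] [0. 0. 0.]
```

```bash
python3 -m jog '[[-0.6,-4,0,0,-0.005,0.05],[-1.3,-8.5,0,0,-0.009,0.1],[-2,-13.3,0,0,-0.009,0.16],[-2.8,-18,0,0,-0.009,0.22],[-3.6,-23,0,0,-0.009,0.28],[-4.4,-27.8,0,0,-0.009,0.34],[-5.2,-32.6,0,0,-0.009,0.4],[-5.9,-37,0.3,0,-0.009,0.478]]'
python3 -m jog '[[0,0,0,0,0,0],[0,0,0,0,0,0]]'
python3 plan.py shortT:.20 shortT:.0617
```

```text
time_s: 9.7
ee_pos: [0.4381, 0.0608, 0.3793]
eef_rot: [3.141, 0.008, -0.096]
force: [0.2, 0.0, -1.2]
grip_width: 0.0503
grip_force: 24.8
time_s: 9.9
ee_pos: [0.4394, 0.0599, 0.3795]
eef_rot: [3.141, 0.008, -0.091]
force: [0.4, -0.7, -1.5]
grip_width: 0.0498
grip_force: 24.8
9.9 [0.4394 0.0599 0.3795] [ 3.141  0.008 -0.091] [ 0.4 -0.7 -1.5] 0.049846108687349754 24.84655648469925
shortT 0.2 [-3.01 -3.95 -0.07] [0.    0.008 0.002]
shortT 0.0617 [ 0.   -0.   13.83] [0. 0. 0.]
```

```bash
python3 -m jog '[[-2,-2.5,0,0,0.008,0],[-3,-3.95,0,0,0.008,0],[-3,-3.95,0,0,0.008,0],[-3,-3.95,4,0,0.008,0],[-3,-3.95,8,0,0.008,0],[-3,-3.95,11,0,0.008,0],[-3,-3.95,12.5,0,0.008,0],[-3,-3.95,12.5,0,0.008,0]]'
python3 plan.py shortT:.0617
```

```text
time_s: 10.7
ee_pos: [0.4128, 0.1004, 0.2529]
eef_rot: [3.14, 0.004, -0.094]
force: [-0.1, 0.0, -1.1]
grip_width: 0.0497
grip_force: 24.8
10.7 [0.4128 0.1004 0.2529] [ 3.14   0.004 -0.094] [-0.1  0.  -1.1] 0.049678122158182264 24.846356213092804
shortT 0.0617 [ 0.02 -0.16  1.08] [ 0.001  0.004 -0.001]
```

```bash
python3 -m jog '[[0,-0.1,0.6,0,0.003,0],[0,-0.1,1.1,0,0.003,0],[0,-0.1,1.2,0,0.003,0],[0,-0.1,1.2,0,0.003,0]]'
python3 -m jog '[[0,0,0,0,0,0],[0,0,0,0,0,0],[0,0,0,0,0,0]]' 72
python3 -m jog '[[0,0,-1,0,0,0],[0,0,-4,0,0,0],[0,0,-8,0,0,0],[0,0,-12,0,0,0],[0,0,-12,0,0,0]]'
python3 plan.py carton:.19 carton:.03
```

```text
time_s: 11.1
ee_pos: [0.4126, 0.1025, 0.2431]
eef_rot: [3.141, -0.003, -0.093]
force: [0.9, 0.1, -1.5]
grip_width: 0.0502
grip_force: 24.8
time_s: 11.4
ee_pos: [0.4126, 0.1026, 0.2431]
eef_rot: [3.141, -0.003, -0.093]
force: [0.8, -0.0, -0.4]
grip_width: 0.0669
grip_force: 0.0
time_s: 11.9
ee_pos: [0.4125, 0.1027, 0.3682]
eef_rot: [-3.14, -0.011, -0.093]
force: [0.7, 1.3, -0.9]
grip_width: 0.0675
grip_force: 0.0
11.9 [0.4125 0.1027 0.3682] [-3.14  -0.011 -0.093] [ 0.7  1.3 -0.9] 0.06753194894579802 0.0
carton 0.19 [ 9.55 29.41 -0.17] [ 0.005 -0.011 -1.146]
carton 0.03 [-0. -0. 16.] [0. 0. 0.]
```

```bash
python3 -m jog '[[1.2,3.7,0,0.005,-0.01,-0.143],[2.4,7.4,0,0.005,-0.01,-0.286],[3.6,11.1,0,0.005,-0.01,-0.43],[4.8,14.8,0,0.005,-0.01,-0.573],[6,18.4,0,0.005,-0.01,-0.716],[7.2,22,0,0.005,-0.01,-0.86],[8.4,25.7,0,0.005,-0.01,-1.0],[9.5,29.4,0,0.005,-0.01,-1.146]]' 100
python3 -m jog '[[0,0,0,0,0,0],[0,0,0,0,0,0]]'
python3 plan.py carton:.03
```

```text
time_s: 12.7
ee_pos: [0.4794, -0.2007, 0.3631]
eef_rot: [-3.135, 0.005, 1.04]
force: [1.0, -0.0, 0.2]
grip_width: 0.0939
grip_force: 0.0
time_s: 12.9
ee_pos: [0.4792, -0.1993, 0.3627]
eef_rot: [-3.134, 0.005, 1.031]
force: [-0.4, 0.8, -0.8]
grip_width: 0.0939
grip_force: 0.0
12.9 [ 0.4792 -0.1993  0.3627] [-3.134  0.005  1.031] [-0.4  0.8 -0.8] 0.09389896848370684 0.0
carton 0.03 [ 0.14  0.19 15.23] [-0.008  0.005 -0.022]
```

```bash
python3 -m jog '[[0.1,0,4,-0.008,0.005,-0.022],[0.1,0.1,8,-0.008,0.005,-0.022],[0.1,0.1,12,-0.008,0.005,-0.022],[0.1,0.1,15.2,-0.008,0.005,-0.022],[0.1,0.1,15.2,-0.008,0.005,-0.022],[0.1,0.1,15.2,-0.008,0.005,-0.022]]'
python3 plan.py carton:.03
python3 -m jog '[[0,0,0,0,0,0],[0,0,0,0,0,0],[0,0,0,0,0,0],[0,0,0,0,0,0],[0,0,0,0,0,0],[0,0,0,0,0,0],[0,0,0,0,0,0]]' 0 20
python3 -m jog '[[0,0,-2,0,0,0],[0,0,-5,0,0,0],[0,0,-9,0,0,0],[0,0,-13,0,0,0],[0,0,-17.5,0,0,0],[0,0,-17.5,0,0,0]]'
python3 plan.py cartonT:.20 cartonT:.065
```

```text
time_s: 13.5
ee_pos: [0.4799, -0.1981, 0.2122]
eef_rot: [3.14, -0.0, 1.056]
force: [0.2, 0.3, 0.4]
grip_width: 0.0943
grip_force: 0.0
13.5 [ 0.4799 -0.1981  0.2122] [ 3.14  -0.     1.056] [0.2 0.3 0.4] 0.09425721187905108 0.0
carton 0.03 [-0.06  0.07  0.18] [ 0.001 -0.     0.003]
time_s: 14.2
ee_pos: [0.4795, -0.1987, 0.2112]
eef_rot: [3.141, -0.0, 1.056]
force: [-1.7, -0.2, 1.7]
grip_width: 0.045
grip_force: 20.0
time_s: 14.8
ee_pos: [0.4796, -0.1988, 0.3918]
eef_rot: [3.131, -0.001, 1.056]
force: [0.4, -0.1, -0.8]
grip_width: 0.0446
grip_force: 20.0
14.8 [ 0.4796 -0.1988  0.3918] [ 3.131e+00 -1.000e-03  1.056e+00] [ 0.4 -0.1 -0.8] 0.044585957011261536 19.999186098575592
cartonT 0.2 [ 39.33 -23.05   0.94] [ 0.011  0.001 -0.422]
cartonT 0.065 [ 0.  -0.  13.5] [0. 0. 0.]
```

```bash
python3 -m jog '[[3.5,-2,0,0.01,0,-0.05],[7.5,-4.4,0,0.01,0,-0.1],[11.5,-6.7,0,0.01,0,-0.15],[15.5,-9.1,0,0.01,0,-0.2],[19.6,-11.5,0,0.01,0,-0.26],[23.7,-13.9,0,0.01,0,-0.32],[27.8,-16.3,0,0.01,0,-0.37],[31.5,-18.5,0.5,0.01,0,-0.42]]'
python3 -m jog '[[0,0,0,0,0,0],[0,0,0,0,0,0]]'
python3 plan.py cartonT:.20 cartonT:.066
```

```text
time_s: 15.6
ee_pos: [0.473, 0.1687, 0.3806]
eef_rot: [-3.134, -0.002, 1.478]
force: [2.1, -0.1, -0.9]
grip_width: 0.045
grip_force: 20.0
time_s: 15.8
ee_pos: [0.4732, 0.1672, 0.38]
eef_rot: [-3.132, -0.001, 1.477]
force: [-0.4, -0.5, -1.2]
grip_width: 0.0448
grip_force: 20.0
15.8 [0.4732 0.1672 0.38  ] [-3.132e+00 -1.000e-03  1.477e+00] [-0.4 -0.5 -1.2] 0.044792398617673035 19.999050199985504
cartonT 0.2 [ 8.94 -0.89 -0.02] [-0.01  -0.001 -0.   ]
cartonT 0.066 [ 0.  -0.  13.4] [0. 0. 0.]
```

```bash
python3 -m jog '[[4,-0.4,0,-0.005,0,0],[8,-0.8,0,-0.01,0,0],[8.9,-0.9,0,-0.01,0,0],[8.9,-0.9,2,-0.01,0,0],[8.9,-0.9,6,-0.01,0,0],[8.9,-0.9,10,-0.01,0,0],[8.9,-0.9,12,-0.01,0,0],[8.9,-0.9,12.3,-0.01,0,0]]'
python3 -m jog '[[0,0,0,0,0,0]]'
python3 plan.py cartonT:.0655
```

```text
time_s: 16.6
ee_pos: [0.4718, 0.2548, 0.2557]
eef_rot: [-3.139, 0.001, 1.474]
force: [0.1, -0.6, -0.8]
grip_width: 0.0449
grip_force: 20.0
time_s: 16.7
ee_pos: [0.4724, 0.2555, 0.2585]
eef_rot: [3.14, -0.002, 1.475]
force: [-0.3, 0.6, -1.4]
grip_width: 0.0449
grip_force: 20.0
16.7 [0.4724 0.2555 0.2585] [ 3.140e+00 -2.000e-03  1.475e+00] [-0.3  0.6 -1.4] 0.04489679383425714 19.99924510717392
cartonT 0.0655 [0.15 0.02 1.26] [ 0.002 -0.002 -0.003]
```

```bash
python3 -m jog '[[0,0,0.6,0,0,0],[0.1,0,1.1,0,0,0],[0.1,0,1.2,0,0,0],[0.1,0,1.2,0,0,0],[0.1,0,1.2,0,0,0]]'
python3 -m jog '[[0,0,0,0,0,0],[0,0,0,0,0,0],[0,0,0,0,0,0]]' 70
python3 -m jog '[[0,0,-1,0,0,0],[0,0,-4,0,0,0],[0,0,-8,0,0,0],[0,0,-12,0,0,0],[0,0,-16,0,0,0],[0,0,-16,0,0,0]]'
python3 plan.py knob:.22 knob:.106
python3 - <<'E'
from h import *
c=snap('side','s2.png');a=c['img'][180:300,210:410];cv2.imwrite('pics/s2c.png',cv2.resize(a,None,fx=4,fy=4,interpolation=cv2.INTER_CUBIC))
E
```

```text
time_s: 17.2
ee_pos: [0.4721, 0.2574, 0.2466]
eef_rot: [3.139, -0.002, 1.476]
force: [0.6, 0.2, -0.7]
grip_width: 0.0452
grip_force: 20.0
time_s: 17.5
ee_pos: [0.4721, 0.2574, 0.2465]
eef_rot: [3.14, -0.002, 1.476]
force: [0.0, -0.5, -0.8]
grip_width: 0.0645
grip_force: 0.0
time_s: 18.1
ee_pos: [0.4716, 0.2571, 0.4126]
eef_rot: [3.132, -0.007, 1.476]
force: [0.0, 0.4, -0.5]
grip_width: 0.0659
grip_force: 0.0
18.1 [0.4716 0.2571 0.4126] [ 3.132 -0.007  1.476] [ 0.   0.4 -0.5] 0.06591234238859933 0.0
knob 0.22 [-29.94   8.09   1.1 ] [ 0.003 -0.013  1.569]
knob 0.106 [ 0.  -0.  11.4] [0. 0. 0.]
```

View pics/s2c.png

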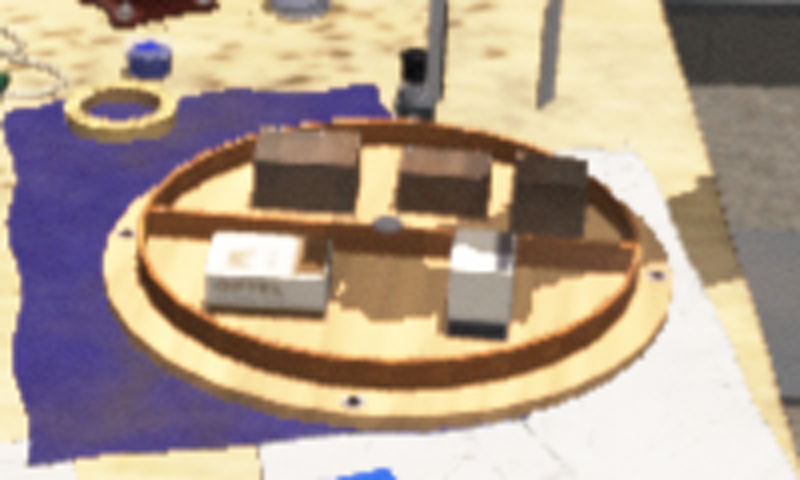

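All three pieces stand on the tray floor beside their own kind: the blocks in the far half and the carton in the near half. The knob, at crop (412,65), is seated and free. I'll grip it along the tray's x axis, keeping the present yaw.

```bash
sed -i "s/'knob':(.524,-.0485,Y)/'knob':(.524,-.0487,Y+np.pi\/2)/" plan.py
python3 -m jog '[[-4,0.8,0,0,0,0],[-8,1.8,0,0,0,0],[-12,2.8,0,0,0,0],[-16,3.8,0,0,0,0],[-20,4.8,0,0,0,0],[-24.5,6.3,0,0,0,0],[-28.5,7.5,0,0,0,0],[-30,8.1,1,0.003,-0.01,0]]' 80
python3 -m jog '[[0,0,0,0,0,0],[0,0,0,0,0,0],[0,0,0,0,0,0]]'
python3 plan.py knob:.108
```

```text
time_s: 18.95
ee_pos: [0.5241, -0.0522, 0.3956]
eef_rot: [-3.141, 0.009, 1.473]
force: [0.6, 0.5, -0.1]
grip_width: 0.0752
grip_force: 0.0
time_s: 19.25
ee_pos: [0.5239, -0.0479, 0.3958]
eef_rot: [-3.14, 0.008, 1.477]
force: [0.3, -0.4, 0.1]
grip_width: 0.0754
grip_force: 0.0
19.25 [ 0.5239 -0.0479  0.3958] [-3.14   0.008  1.477] [ 0.3 -0.4  0.1] 0.07535416263265249 0.0
knob 0.108 [1.000e-02 4.000e-02 1.074e+01] [-0.002  0.008 -0.   ]
```

```bash
python3 -m jog '[[0,0,4,0,0.004,0],[0,0,8,0,0.008,0],[0,0,10,0,0.008,0],[0,0,10.6,0,0.008,0],[0,0,10.6,0,0.008,0],[0,0,10.6,0,0.008,0]]'
python3 plan.py knob:.108
```

```text
time_s: 19.85
ee_pos: [0.5241, -0.0496, 0.2913]
eef_rot: [3.141, 0.0, 1.477]
force: [0.3, 0.2, 0.7]
grip_width: 0.0756
grip_force: 0.0
19.85 [ 0.5241 -0.0496  0.2913] [3.141 0.    1.477] [0.3 0.2 0.7] 0.07561853872318391 0.0
knob 0.108 [ 0.09 -0.01  0.29] [ 0.001  0.    -0.001]
```

```bash
python3 -m jog '[[0.1,0,0.3,0,0,0],[0.1,0,0.3,0,0,0],[0.1,0,0.3,0,0,0]]'
python3 -m jog '[[0,0,0,0,0,0],[0,0,0,0,0,0],[0,0,0,0,0,0],[0,0,0,0,0,0],[0,0,0,0,0,0],[0,0,0,0,0,0],[0,0,0,0,0,0],[0,0,0,0,0,0]]' 0 55
python3 -m jog '[[0,0,0,0,0,0],[0,0,0,0,0,0],[0,0,-0.2,0,0,0],[0,0,-0.4,0,0,0],[0,0,-0.6,0,0,0],[0,0,-0.6,0,0,0]]'
```

```text
time_s: 20.15
ee_pos: [0.5239, -0.049, 0.2873]
eef_rot: [-3.141, 0.0, 1.476]
force: [-0.2, 0.5, 0.1]
grip_width: 0.0753
grip_force: 0.0
time_s: 20.95
ee_pos: [0.5234, -0.049, 0.2868]
eef_rot: [-3.138, 0.0, 1.476]
force: [-8.0, -0.0, 5.1]
grip_width: 0.0259
grip_force: 55.0
time_s: 21.55
ee_pos: [0.5234, -0.049, 0.2922]
eef_rot: [-3.137, 0.0, 1.476]
force: [-6.2, 0.4, -8.3]
grip_width: 0.0257
grip_force: 55.0
```

```bash
python3 -m jog '[[0,0,-0.3,0,0,0],[0,0,-0.6,0,0,0],[0,0,-0.9,0,0,0],[0,0,-1.2,0,0,0],[0,0,-1.3,0,0,0],[0,0,-1.3,0,0,0]]'
python3 -m jog '[[0,0,-0.1,0,0,0],[0,0,-0.2,0,0,0],[0,0,-0.2,0,0,0],[0,0,-0.2,0,0,0]]'
```

```text
time_s: 22.15
ee_pos: [0.5234, -0.049, 0.305]
eef_rot: [-3.137, 0.0, 1.476]
force: [-5.0, 0.1, -13.1]
grip_width: 0.0258
grip_force: 55.0
time_s: 22.55
ee_pos: [0.5234, -0.049, 0.3069]
eef_rot: [-3.137, 0.0, 1.476]
force: [-5.6, -1.2, -12.7]
grip_width: 0.0259
grip_force: 55.0
```

```bash
python3 -m jog '[[0,0,-0.1,0,0,0],[0,0,-0.1,0,0,0],[0,0,-0.1,0,0,0],[0,0,-0.1,0,0,0],[0,0,-0.1,0,0,0]]'
python3 - <<'E'
from h import *
c=snap('side','s3.png');a=c['img'][160:280,210:410];cv2.imwrite('pics/s3c.png',cv2.resize(a,None,fx=4,fy=4,interpolation=cv2.INTER_CUBIC))
E
```

```text
time_s: 23.05
ee_pos: [0.5235, -0.049, 0.3071]
eef_rot: [-3.137, -0.0, 1.476]
force: [-1.0, 0.2, -26.8]
grip_width: 0.0255
grip_force: 55.0
```

View pics/s3c.png

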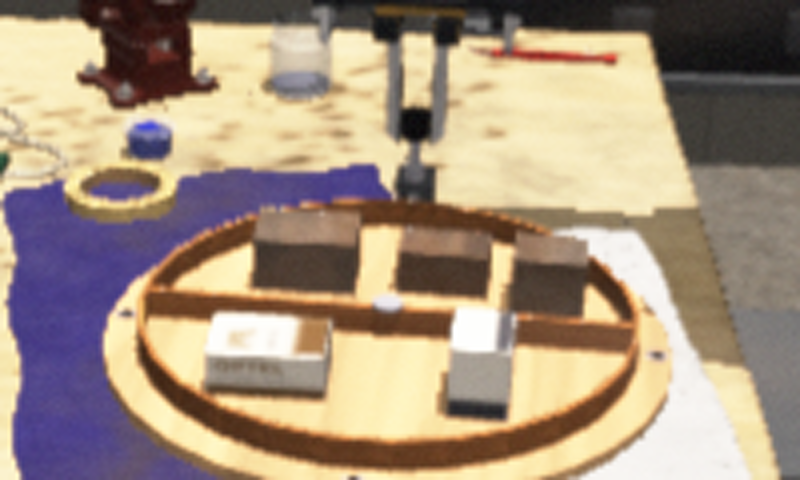

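The knob, at crop (415,123), is up between the fingers with the stem showing beneath it. The upward force jumped to 27 N, so the pin is against its stop. All the pieces are still in place.

```bash
python3 -c "
from station import ctrl
print(ctrl.hand_in())"
```

```text
the job is handed in; nothing more can be done
None
```

I sorted all three pieces beside their own kind and handed the job in with the index pin held fully up against its stop, at about 23 s of the 72 s; the hand-in returned no verdict.

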